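# Fit a filter cartridge and lock its bayonet cover

## Robot

A 7-joint arm with a two-finger parallel gripper is mounted at the origin on the work surface. World frame = base frame: x ahead of the robot, y to its left, z up, the work surface at z = 0. Lengths are in m, angles in rad, forces in N, time in s.
With the tool pointing down it reaches from about 0.425 to 0.925 m from the base axis. Payload 6.8 kg.
Tool frame: the origin (TCP) lies at the very end of the fingers, on their centre line; the grasp point (between the pads) lies r.grip_depth behind it (r.grip_depth is the distance from the TCP to the grasp point, in m); z points along the fingers, x is the direction in which the jaws open and shut, and the axes are right-handed (so a half turn about z gives the same grasp; the last joint's range is limited). The gripper opens to 85 mm and grips with 20 to 120 N. Pads are 22 mm wide; open, the fingers measure 114 mm over their backs; the gripper's body (76 mm by 85 mm) begins 54 mm behind the grasp point. The pads swing forward as they close: fully open they stand 13 mm farther back than shut.
Start: joints at [1.197, 0.477, 0.022, 1.555, -0.011, 1.109, -0.083], TCP at [0.177, -0.651, 0.231] pointing down, gripper open.
Joint ranges: [-2.96, 2.96], [-0.34, 2.1], [-1.41, 1.46], [0.24, 2.44], [-1.37, 4.51], [0.17, 1.92], [-2.96, 2.96]. Speed limits (rad/s): [2.39, 2.39, 3.14, 3.14, 3.14, 3.14, 3.14].

## Interface

Orientations are given as a rotation vector (axis times angle).
In Python, from bench import readout, grab_frame, workorder, r gives the robot as it stands.
- The arm moves only by the shell command python3 -m handwheel 'ROWS' [FORCE]. ROWS is text: rows parted by semicolons, each of 7 numbers parted by spaces: the shift along the tool's x, y, z in mm, then the turn, a rotation vector about the tool's x, y, z in degrees, then the finger opening in mm, from 0 to 85.4. A call has 1 to 12 rows; each row is the pose to reach, as a shift and turn from the pose commanded when the call began, along the tool's axes at that moment; what a row does not reach only later rows make up. A row lasts 1/8 s, in which the tool goes at most 62.5 mm and 10.7 degrees, less where a joint would pass 70% of its speed; a pose out of reach is approached as far as the arm can. A call with a gripper value outside its range is refused whole. The fingers move at their own pace and stop on an object; FORCE is the grip in N (left out, the last holds). Time passes only in rows, so rows that repeat a pose let the fingers close. It gives the time, the measured TCP pose, the force and the opening at its end, in the units of the state.
- readout.get_obs(): the state, without advancing time (a new reading comes with each control period).
- grab_frame(name): name is "scene" or "top" or "wrist"; returns a dict with "pixels" (400x640x3 uint8, red, green, blue), "fx", "fy", "cx", "cy" (pixels), "rvec" (rotation vector, rad) and "tvec" (3), from world to camera coordinates, as OpenCV has them. Camera axes: x right, y down, z forward; pixel columns grow to the right and rows downward; lengths in m; the calibration is good to about 2 mm. A picture is of the moment at which its call begins. There is no depth.
- workorder.hand_in(): hands the job in, once; it reports no verdict.
The state is a dict: "clock": time; "joints": joint angles; "qvel": joint speeds; "tau": joint torques, N m; "tcp_pos": TCP position; "orientation": TCP orientation; "contact_force": force on the tool from outside, world axes, zero at the start; "moment": the same for the moment, N m; "grip_width": finger opening in m.
Only numpy, scipy, OpenCV 4.12 (cv2) and the standard library are available. Lean on these libraries where they do the work, as an engineer would, in place of code of your own. Each camera call takes 0.05 s, during which the arm holds its last target.

## Task

Fit a new filter in the bench filter holder: stand the longer of the two pleated cartridges in the holder's spring seat, then put the metal cover over it, push it down against the spring and turn it clockwise (seen from above) about a quarter turn until it clicks up into its locked position, and let go. Leave the shorter cartridge and all the glassware, the bottles and the jar standing where they are.

Things in the scene. Friction and masses are not known exactly. Their poses are not given: they have to be found in the camera images.
- base: Filter holder, fixed: round grey foot (122 mm across, 12 mm thick; its top is the floor under the lugs) with a grey and steel bayonet collar: 116 mm outside, mouth 77 mm, top 36 mm above the bench. Brass pipe stubs along +-y reach 72 mm from the axis, below 24 mm. Origin: on the axis at bench level. Its +x (equally -x) is the locked direction of the cover's lugs, marked by small ribs.
- base_notch (a point): One of two opposite open notches in the collar's steel lip where the cover's lugs enter, 34 deg wide, out to 97 mm across. The point lies 44 mm from the holder's axis, 36 mm up, at +80 deg (counter-clockwise from above) from the holder's +x; the other is opposite.
- base_rib (a point): Rib on the collar marking the locked direction, on the holder's +x, 53 mm from its axis, 36 mm up. From the notches the lugs turn 80 deg clockwise only, under a lip whose underside is 24 mm above the bench; within 15 deg of the locked direction it rises to 28.5 mm (click recess), then comes a stop.
- seat (a joint): Spring seat in the holder's middle: white dish, floor 49 mm across in a rim 6 mm high, 54 mm outside. Value: metres pressed down, 0 free (dish floor 30 mm above the bench), at most 0.0175. Spring about 8 N at 0 plus 0.45 N per mm. With cartridge and cover locked it reads 0.0075; to turn the cover it must read 0.012 or more; 0.016: cover hard on the floor.
- bell_grip (a point): Centre of the cover's wing grip, on its axis, 122 mm above its lower rim. Wing 64 mm long (x), 14 mm thick (y), 44 mm tall (100 to 144 mm above the rim); z up; same after a half turn. Height of this point above the bench: locked 142.5 mm, spring first felt at 150 mm, must be at 138 mm or below to turn, 134 mm is hard on the floor.
- bell_rim (a point): Cover, loose, at first standing on the bench: grey metal inverted cup, 72 mm outside, 64 mm inside, 100 mm tall without the wing, inner roof 92 mm above the lower rim, about 0.3 kg. Two lugs at the lower rim, in line with the wing: along +-x, reaching 45 mm from the axis, 8 mm tall, 16.5 mm wide. The point is the centre of the lower rim.
- long_cart_mid (a point): Longer filter cartridge, loose: white pleated cylinder 44 mm in diameter (45 over its end bands), 90 mm long, standing upright; foot chamfered by 4 mm; about 0.13 kg. The point is its centre, 45 mm up; z along its axis.
- short_cart_mid (a point): Shorter cartridge of the same look, 44 mm in diameter and 62 mm long: not wanted, leave it. The point is its centre, 31 mm up.
- cylinder_mid (a point): Tall measuring cylinder, loose: foot 76 mm in diameter, glass tube 38 mm (44 at the lip), 245 mm high: an obstacle. The point is on its axis, half-way up.
- wash_mid (a point): White wash bottle, loose: 70 mm in diameter, bent nozzle to 48 mm from its axis, 150 mm high: an obstacle. The point is half-way up.
- bottle_mid (a point): Tall amber glass bottle, 76 mm in diameter, 235 mm high, loose: an obstacle. The point is half-way up.
- flask_mid (a point): Conical glass flask, 82 mm in diameter at the foot, 142 mm high, loose: an obstacle. The point is half-way up.
- beaker_mid (a point): Empty glass beaker, 76 mm in diameter, 105 mm high, loose: an obstacle. The point is half-way up.
- jar_mid (a point): White plastic jar with a grey lid, 72 mm in diameter, 90 mm high, loose: an obstacle. The point is half-way up.
Not all that is in view belongs to the job. Leave any orange, pink or purple look-alike of the part that bears long_cart_mid alone.

How it is judged:
By the outcome, as a careful person would: the job done as asked, in the order asked, and still so for the second after the job is handed in, with the robot touching nothing.
It also fails if it takes over 64 s, if anything falls off the work surface, if the arm or the gripper's body presses on something with over 40 N, if the wrist force passes 120 N, or if a joint passes its speed limit or range.

## Working session

There is one attempt and no reset: what is moved stays moved. The work goes in short steps, Python scripts to look and compute and a shell command to move; the robot and the scene stay as the last step left them, time stands still between calls to the robot, and variables do not carry over. Pictures are saved under pics/ and viewed, and the job is handed in when it is done.

```bash
ls; mkdir -p pics; python3 - <<'E'
from bench import readout, grab_frame, workorder, r
import cv2
print(readout.get_obs()); print(r.grip_depth)
for n in ("scene","top","wrist"):
    f=grab_frame(n); cv2.imwrite(f"pics/{n}0.png",f["pixels"][:,:,::-1]); print(n,f["fx"],f["fy"],f["cx"],f["cy"],f["rvec"],f["tvec"])
E
```

```text
pics
{'clock': 0.0, 'joints': array([ 1.1969057 ,  0.47780972,  0.02235176,  1.55649782, -0.01153055,
        1.10931027, -0.08310509]), 'qvel': array([-2.02374238e-04,  6.93288201e-04,  1.69711356e-03,  2.01516386e-04,
        3.38434146e-05, -1.10934042e-03, -1.14592143e-03]), 'tau': array([-7.20674848e-05, -5.96435809e+01,  1.60783734e+00, -2.81192797e+01,
        1.24231828e-02,  9.38416051e-03, -1.03941244e-05]), 'tcp_pos': array([ 0.1771246 , -0.65070153,  0.23029993]), 'orientation': array([-2.49535862e+00,  1.90687263e+00,  2.47708916e-03]), 'contact_force': array([ 0.07628787, -0.03457897,  0.09885883]), 'moment': array([ 3.02636026e-02, -4.32825384e-03, -5.38846053e-05]), 'grip_width': 0.08540377940083192}
0.0187
scene 456.11536804083875 456.11536804083875 314.74956177377493 199.9076926131609 [ 1.99102683  1.37031534 -0.55721471] [-0.20407862 -0.23674745  1.58209258]
top 405.543235761545 405.543235761545 314.07158581768465 201.72201183202117 [ 2.17650901 -2.12900253  0.11138403] [-0.00782306  0.51661659  1.08172926]
wrist 341.49878735127174 341.49878735127174 319.8688109699373 202.47657034396775 [-2.31123017  1.76562176  0.25057937] [-0.67407376 -0.03621354  0.37837657]
```

View pics/scene0.png

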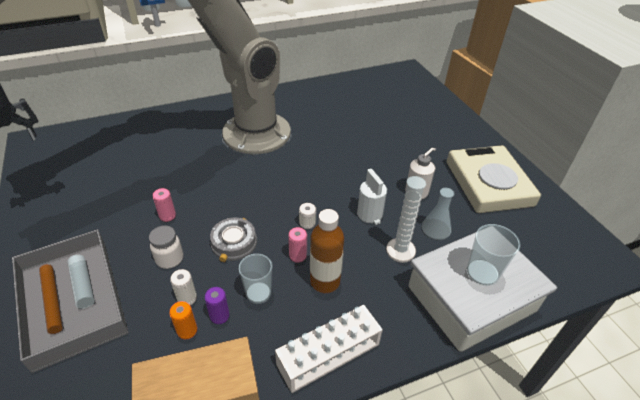

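View pics/top0.png

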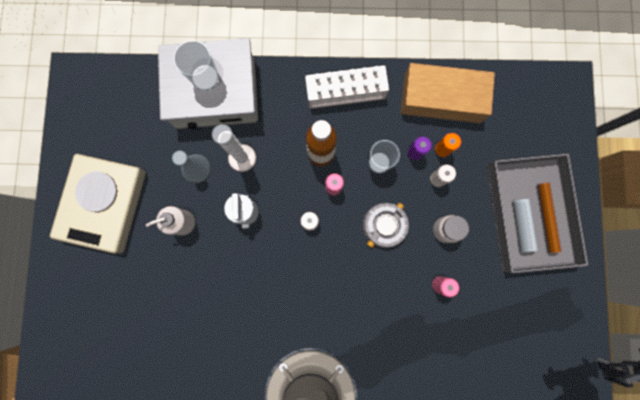

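View pics/wrist0.png

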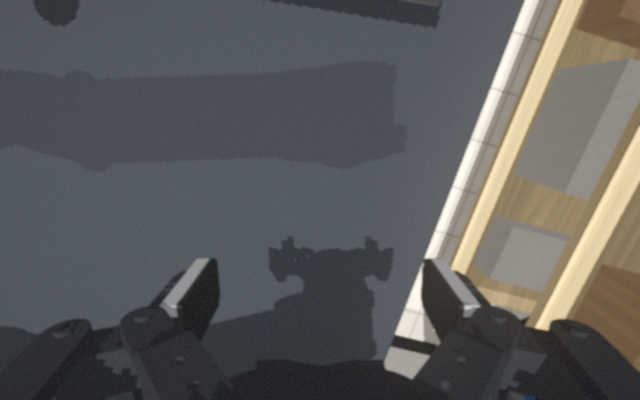

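The top picture shows the holder near (386,225), the white cartridges near (443,176), which is the taller one, and (310,221), which is short. The cover is near (240,210). I'll zoom in.

```bash
cat > h.py <<'E'
import numpy as np, cv2
from scipy.spatial.transform import Rotation as R
def K(f): return np.array([[f["fx"],0,f["cx"]],[0,f["fy"],f["cy"]],[0,0,1.]])
def plane(f,uv,z):
    Rm=R.from_rotvec(f["rvec"]).as_matrix(); o=-Rm.T@f["tvec"]
    d=Rm.T@np.linalg.inv(K(f))@np.array([uv[0],uv[1],1.]); return o+d*(z-o[2])/d[2]
def proj(f,p): return cv2.projectPoints(np.array(p,float).reshape(-1,3),np.array(f["rvec"]),np.array(f["tvec"]),K(f),None)[0].reshape(-1,2)
def crop(img,x0,y0,x1,y1,s,name):
    c=cv2.resize(img[y0:y1,x0:x1,::-1],None,fx=s,fy=s,interpolation=cv2.INTER_CUBIC); cv2.imwrite(name,c)
E
python3 - <<'E'
import cv2
from h import *
i=cv2.imread("pics/top0.png")[:,:,::-1]
crop(i,290,130,490,270,4,"pics/t1.png"); crop(i,150,110,290,250,4,"pics/t2.png")
i=cv2.imread("pics/scene0.png")[:,:,::-1]
crop(i,140,160,340,310,4,"pics/s1.png")
E
```

```text
(no output)
```

View pics/t1.png

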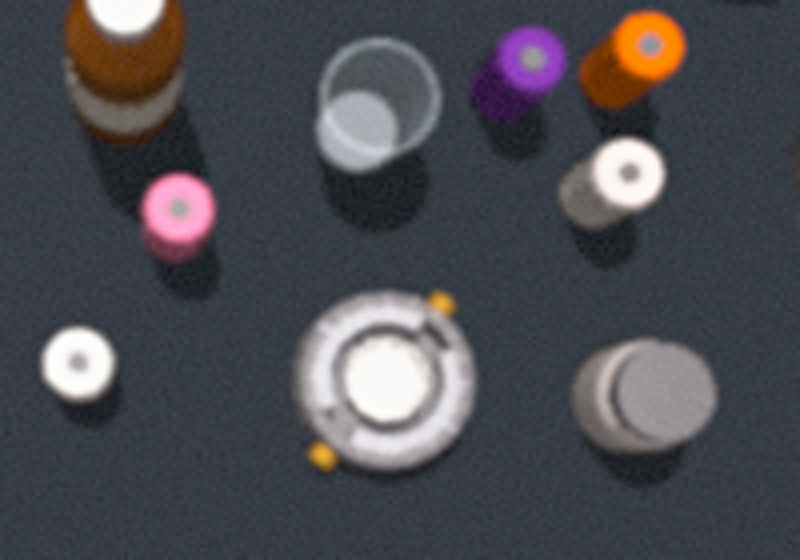

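View pics/t2.png

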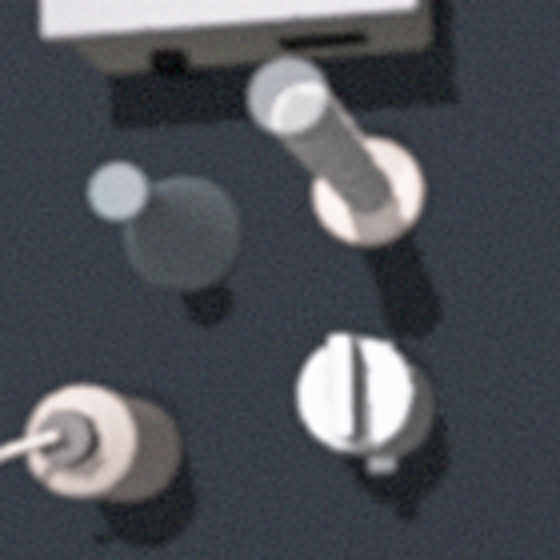

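View pics/s1.png

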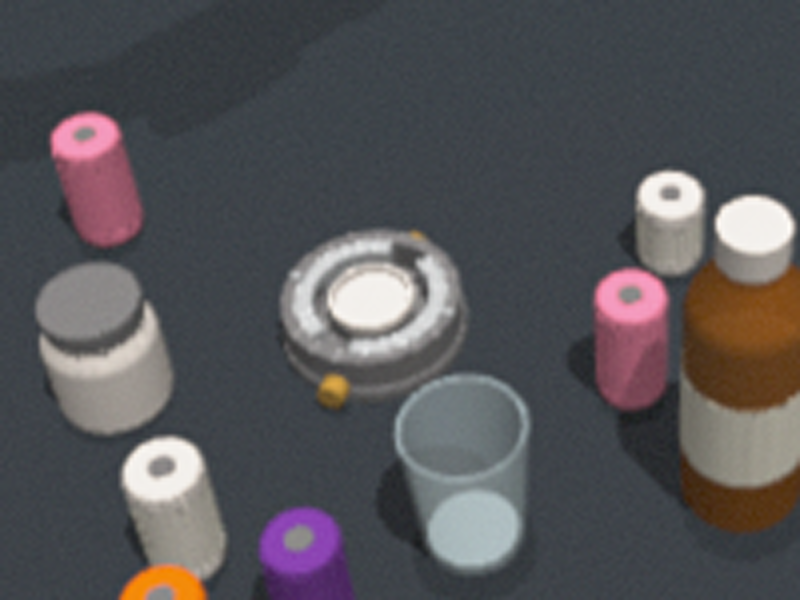

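```bash
cat > m.py <<'E'
from bench import grab_frame
from h import *
f=grab_frame("top"); g=grab_frame("scene")
def blob(f,mask,box,amin=8):
    m=np.zeros(mask.shape,np.uint8); x0,y0,x1,y1=box; m[y0:y1,x0:x1]=mask[y0:y1,x0:x1]
    n,l,s,c=cv2.connectedComponentsWithStats(m,connectivity=8)
    return [(s[i,4],c[i].round(2),s[i,:4]) for i in range(1,n) if s[i,4]>=amin]
P=f["pixels"].astype(int); S=g["pixels"].astype(int)
white=(P.min(2)>200).astype(np.uint8)
print("cart",[(a,c,plane(f,c,.09)) for a,c,b in blob(f,white,(420,155,470,190))])
print("short",[(a,c,plane(f,c,.062)) for a,c,b in blob(f,white,(295,205,325,235))])
gold=((P[:,:,0]>150)&(P[:,:,2]<90)).astype(np.uint8)
print("stubs",[(a,c,plane(f,c,.02)) for a,c,b in blob(f,gold,(350,190,420,260),4)])
gold2=((S[:,:,0]>140)&(S[:,:,2]<80)).astype(np.uint8)
print("stubsS",[(a,c,plane(g,c,.018)) for a,c,b in blob(g,gold2,(200,210,270,270),3)])
for t in (170,190,210): print("dish",[(a,c,plane(f,c,.034),b) for a,c,b in blob(f,(P.min(2)>t).astype(np.uint8),(345,190,425,260),30)])
wS=(S.min(2)>190).astype(np.uint8)
print("cartS",[(a,c,plane(g,c,.09)) for a,c,b in blob(g,wS,(165,265,198,290))])
print("bellT",[(a,c,plane(f,c,.1)) for a,c,b in blob(f,(P.min(2)>170).astype(np.uint8),(215,185,265,235))])
E
python3 m.py
python3 - <<'E'
import cv2
from h import *
i=cv2.imread("pics/top0.png")[:,:,::-1]
crop(i,355,195,415,255,10,"pics/t3.png"); crop(i,215,185,265,235,12,"pics/t4.png")
i=cv2.imread("pics/scene0.png")[:,:,::-1]
crop(i,345,155,445,255,6,"pics/s2.png")
E
```

```text
cart [(np.int32(180), array([446.58, 172.77]), array([ 0.59288993, -0.34095136,  0.09      ]))]
short [(np.int32(189), array([309.04, 220.16]), array([0.46342853, 0.01526252, 0.062     ]))]
stubs [(np.int32(17), array([399.94, 205.12]), array([ 0.51352906, -0.23330748,  0.02      ])), (np.int32(25), array([370.36, 243.24]), array([ 0.40704417, -0.15255517,  0.02      ]))]
stubsS [(np.int32(27), array([223.33, 255.85]), array([ 0.51287811, -0.23257373,  0.018     ]))]
dish [(np.int32(254), array([377.04, 215.56]), array([ 0.48203599, -0.16846172,  0.034     ]), array([367, 205,  30,  27], dtype=int32)), (np.int32(368), array([386.42, 224.11]), array([ 0.45934133, -0.19392892,  0.034     ]), array([376, 214,  22,  21], dtype=int32)), (np.int32(248), array([394.74, 233.97]), array([ 0.43317773, -0.21639423,  0.034     ]), array([377, 217,  30,  28], dtype=int32))]
dish [(np.int32(184), array([377.04, 215.45]), array([ 0.4823359 , -0.16846037,  0.034     ]), array([368, 206,  27,  26], dtype=int32)), (np.int32(334), array([386.17, 224.31]), array([ 0.45878407, -0.19325418,  0.034     ]),
[... 155 characters left out ...]
 26], dtype=int32))]
dish [(np.int32(131), array([376.99, 215.47]), array([ 0.48227843, -0.16832503,  0.034     ]), array([368, 207,  27,  24], dtype=int32)), (np.int32(309), array([386.26, 224.49]), array([ 0.45830132, -0.19349833,  0.034     ]), array([377, 215,  20,  20], dtype=int32)), (np.int32(128), array([394.11, 234.61]), array([ 0.4314147 , -0.21469641,  0.034     ]), array([379, 219,  26,  24], dtype=int32))]
cartS [(np.int32(200), array([180.01, 277.1 ]), array([ 0.59817634, -0.34282283,  0.09      ]))]
bellT [(np.int32(293), array([231.87, 207.67]), array([0.48849999, 0.21361039, 0.1       ])), (np.int32(233), array([245.89, 207.18]), array([0.49054184, 0.17749704, 0.1       ]))]
```

View pics/t3.png

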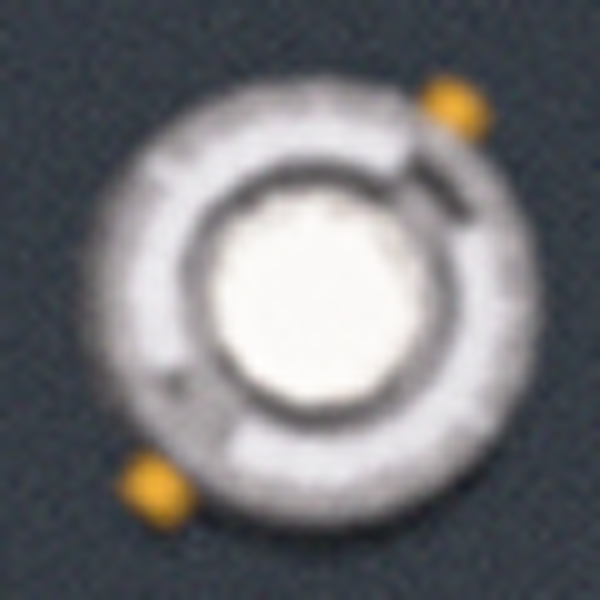

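View pics/t4.png

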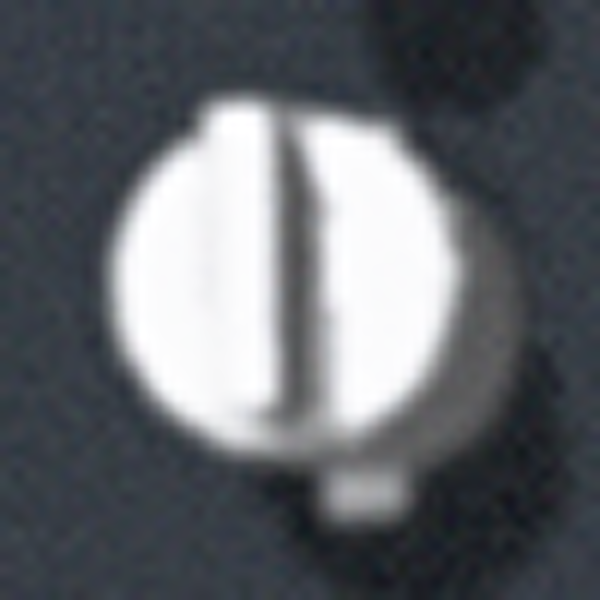

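View pics/s2.png

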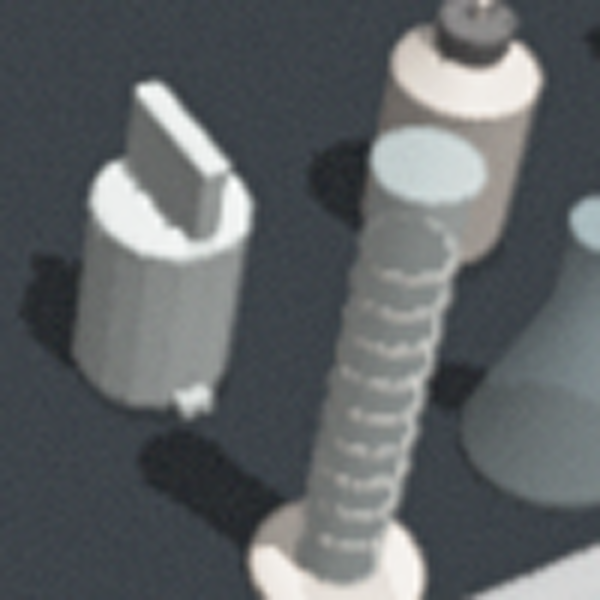

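```bash
cat > go.py <<'E'
import sys
from bench import readout
from h import *
# usage: go.py x y z yawdeg : needed shift/turn from the measured pose (tool down, jaw axis x at yaw)
x,y,z,a=map(float,sys.argv[1:5]); o=readout.get_obs()
Rc=R.from_rotvec(o["orientation"]); p=o["tcp_pos"]
M=Rc.as_matrix(); print("t",round(o["clock"],2),"tcp",p.round(4),"jaw yaw",np.degrees(np.arctan2(M[1,0],M[0,0])).round(2),"toolz",M[:,2].round(4),"F",o["contact_force"].round(1),"w",round(o["grip_width"],4),"q",o["joints"].round(2))
best=None
for k in (0,180):
    c,s=np.cos(np.radians(a+k)),np.sin(np.radians(a+k))
    T=R.from_matrix(np.array([[c,s,0],[s,-c,0],[0,0,-1.]]))
    d=(Rc.inv()*T).as_rotvec(degrees=True)
    print("shift mm",(M.T@(np.array([x,y,z])-p)*1000).round(1),"turn",d.round(2))
E
python3 - <<'E'
from bench import grab_frame
from h import *
f=grab_frame("top")
for n,u,z in (("orange",(452,141),.09),("purple",(423,145.5),.09),("long",(447,173),.09),("jar",(456.5,228),.09),("beaker",(384.5,154),.105),("pink",(450,287.5),.09),("bottlecap",(321,130),.235),("pink2",(335,182.5),.09),("cyl",(242,158),.0),("celltop",(222,134),.245),("bell",(240,210),.1),("flask",(196,168),0),("wash",(166,219),.15)):
    print(n,plane(f,u,z).round(3))
E
python3 go.py .595 -.342 .2 0
```

```text
orange [ 0.678 -0.356  0.09 ]
purple [ 0.665 -0.28   0.09 ]
long [ 0.592 -0.342  0.09 ]
jar [ 0.45  -0.364  0.09 ]
beaker [ 0.636 -0.177  0.105]
pink [ 0.299 -0.345  0.09 ]
bottlecap [ 0.658 -0.012  0.235]
pink2 [ 0.561 -0.051  0.09 ]
cyl [0.642 0.213 0.   ]
celltop [0.641 0.212 0.245]
bell [0.483 0.192 0.1  ]
flask [0.61  0.344 0.   ]
wash [0.452 0.363 0.15 ]
t 0.3 tcp [ 0.1772 -0.6511  0.231 ] jaw yaw -74.77 toolz [-2.e-04  6.e-04 -1.e+00] F [ 0.7 -0.5  0.1] w 0.0852 q [ 1.2   0.48  0.02  1.56 -0.01  1.11 -0.08]
shift mm [-188.5 -484.3   31.1] turn [-2.000e-02  3.000e-02 -7.477e+01]
shift mm [-188.5 -484.3   31.1] turn [3.0000e-02 2.0000e-02 1.0523e+02]
```

```bash
python3 -m handwheel '-20 -50 3 0 0 0 85;-40 -100 6 0 0 0 85;-60 -150 9 0 0 0 85;-80 -200 12 0 0 0 85;-100 -250 15 0 0 0 85;-120 -300 18 0 0 0 85;-140 -350 21 0 0 0 85;-155 -400 24 0 0 0 85;-172 -442 27 0 0 0 85;-188 -484 31 0 0 0 85;-188 -484 31 0 0 0 85;-188 -484 31 0 0 0 85' 
python3 go.py .595 -.342 .2 -75
python3 - <<'E'
from bench import grab_frame
import cv2
f=grab_frame("wrist"); cv2.imwrite("pics/w1.png",f["pixels"][:,:,::-1])
E
```

```text
clock: 1.8
tcp_pos: [0.5944, -0.3434, 0.2001]
orientation: [2.495, -1.907, -0.001]
contact_force: [-0.5, -0.3, 1.0]
grip_width: 0.0847
t 1.8 tcp [ 0.5944 -0.3434  0.2001] jaw yaw -74.79 toolz [-9.e-04 -5.e-04 -1.e+00] F [-0.5 -0.3  1. ] w 0.0847 q [ 0.5   0.53 -0.1   1.55  0.06  1.07 -0.92]
shift mm [-1.2 -1.   0.1] turn [ 0.06 -0.02  0.21]
shift mm [-1.2 -1.   0.1] turn [ 3.0000e-02  9.0000e-02 -1.7979e+02]
```

View pics/w1.png

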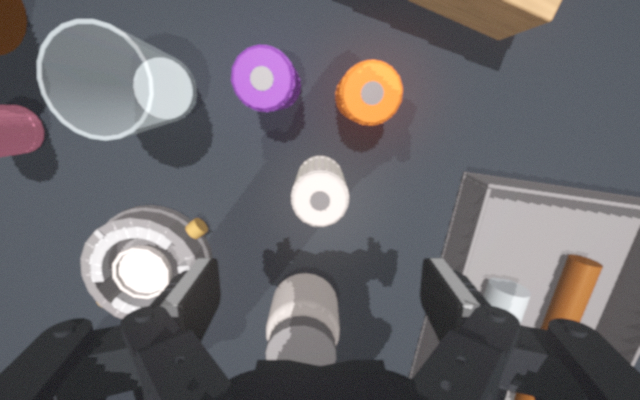

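The wrist view shows the long cartridge top at (320,200), with the hub dot at about the same place, and the holder at (142,270).

```bash
python3 - <<'E'
from bench import grab_frame
from h import *
f=grab_frame("wrist"); P=f["pixels"].astype(int)
def blobs(mask,box,amin):
    m=np.zeros(mask.shape,np.uint8); x0,y0,x1,y1=box; m[y0:y1,x0:x1]=mask[y0:y1,x0:x1]
    n,l,s,c=cv2.connectedComponentsWithStats(m,connectivity=8)
    return [(s[i,4],c[i],s[i,:4]) for i in range(1,n) if s[i,4]>=amin],l
# cart hub: grey inside white
for t in (205,225):
    b,l=blobs((P.min(2)>t),(280,150,360,235),200)
    for a,c,bb in b:
        m=(l>0).astype(np.uint8); cs,_=cv2.findContours(m,cv2.RETR_EXTERNAL,cv2.CHAIN_APPROX_NONE); k=max(cs,key=cv2.contourArea); e=cv2.fitEllipse(cv2.convexHull(k)); print(t,a,c,e,plane(f,e[0],.09))
b,l=blobs((P.min(2)<190)&(P.min(2)>60),(305,188,335,212),20)
for a,c,bb in b: print("hub",a,c,plane(f,c,.09))
# dish
for t in (225,245):
    b,l=blobs((P.min(2)>t),(110,240,178,302),300)
    for a,c,bb in b: print("dish",t,a,c,bb,plane(f,c,.033))
crop(f["pixels"],70,195,230,325,5,"pics/w1c.png")
E
```

```text
205 2156 [318.63821892 196.00463822] ((318.6356201171875, 196.41317749023438), (55.359745025634766, 56.19477081298828), 89.05939483642578) [ 0.59547281 -0.34275245  0.09      ]
225 1916 [318.68580376 196.59029228] ((318.69952392578125, 196.995849609375), (52.53858947753906, 54.32267761230469), 88.37921905517578) [ 0.59503864 -0.34292017  0.09      ]
hub 259 [318.54440154 199.52895753] [ 0.59305938 -0.34332997  0.09      ]
dish 225 1971 [140.83916794 271.50989346] [112 248  56  50] [ 0.45883874 -0.19489629  0.033     ]
dish 245 1767 [141.56140351 270.97679683] [113 248  54  50] [ 0.45961937 -0.19552313  0.033     ]
```

View pics/w1c.png

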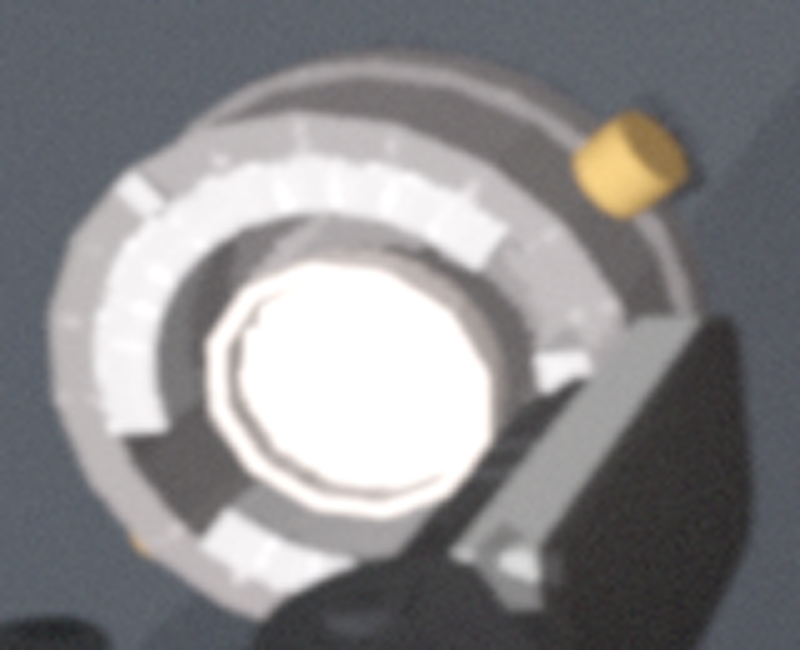

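```bash
python3 -m handwheel '0 1 35 0 0 0 85;0 1 70 0 0 0 85;0 1 105 0 0 0 85;0 1 135 0 0 0 85;0 1 150 0 0 0 85;0 1 155 0 0 0 85;0 1 155 0 0 0 40;0 1 155 0 0 0 30;0 1 155 0 0 0 30;0 1 155 0 0 0 30;0 1 155 0 0 0 30;0 1 155 0 0 0 30' 40
python3 go.py .595 -.342 .2 -75
```

```text
clock: 3.4
tcp_pos: [0.5949, -0.3435, 0.0467]
orientation: [-2.496, 1.907, -0.003]
contact_force: [-1.8, -0.1, 6.8]
grip_width: 0.0431
t 3.4 tcp [ 0.5949 -0.3435  0.0467] jaw yaw -74.77 toolz [ 0.002 -0.001 -1.   ] F [-1.8 -0.1  6.8] w 0.0431 q [ 0.5   0.69 -0.1   1.65  0.09  0.8  -0.94]
shift mm [  -1.1   -0.7 -153.3] turn [-0.1  -0.09  0.23]
shift mm [  -1.1   -0.7 -153.3] turn [ 1.4000e-01 -1.5000e-01 -1.7977e+02]
```

```bash
python3 -m handwheel '0 0 -30 0 0 0 30;0 0 -70 0 0 0 30;0 0 -110 0 0 0 30;-30 15 -130 0 0 0 30;-60 30 -130 0 0 0 30;-90 45 -130 0 0 0 30;-120 61 -130 0 0 0 30;-150 76 -130 0 0 0 30;-170 86 -130 0 0 0 30;-179 91 -130 0 0 0 30;-179 91 -130 0 0 0 30;-179 91 -130 0 0 0 30'
python3 go.py .459 -.194 .177 -75
python3 - <<'E'
from bench import grab_frame
import cv2
from h import *
f=grab_frame("wrist"); cv2.imwrite("pics/w2.png",f["pixels"][:,:,::-1])
f=grab_frame("scene"); crop(f["pixels"],140,130,340,280,4,"pics/s3.png")
E
```

```text
clock: 4.9
tcp_pos: [0.4598, -0.195, 0.1754]
orientation: [-2.495, 1.908, -0.001]
contact_force: [-0.3, 1.8, -1.5]
grip_width: 0.0429
t 4.9 tcp [ 0.4598 -0.195   0.1754] jaw yaw -74.81 toolz [ 7.e-04 -4.e-04 -1.e+00] F [-0.3  1.8 -1.5] w 0.0429 q [ 0.41  0.26 -0.16  2.02  0.06  0.86 -1.08]
shift mm [-1.2  0.5 -1.6] turn [-0.03 -0.03  0.19]
shift mm [-1.2  0.5 -1.6] turn [ 5.0000e-02 -5.0000e-02 -1.7981e+02]
```

View pics/w2.png

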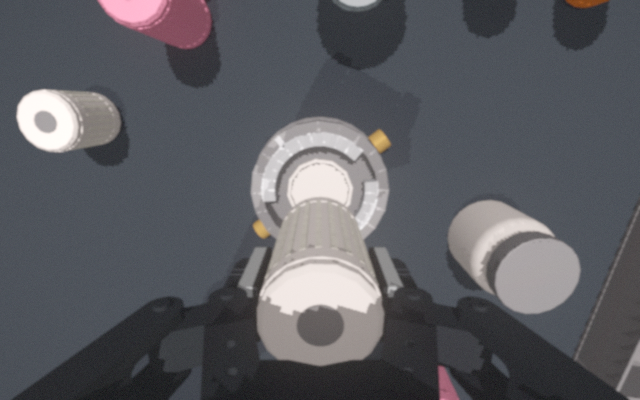

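View pics/s3.png

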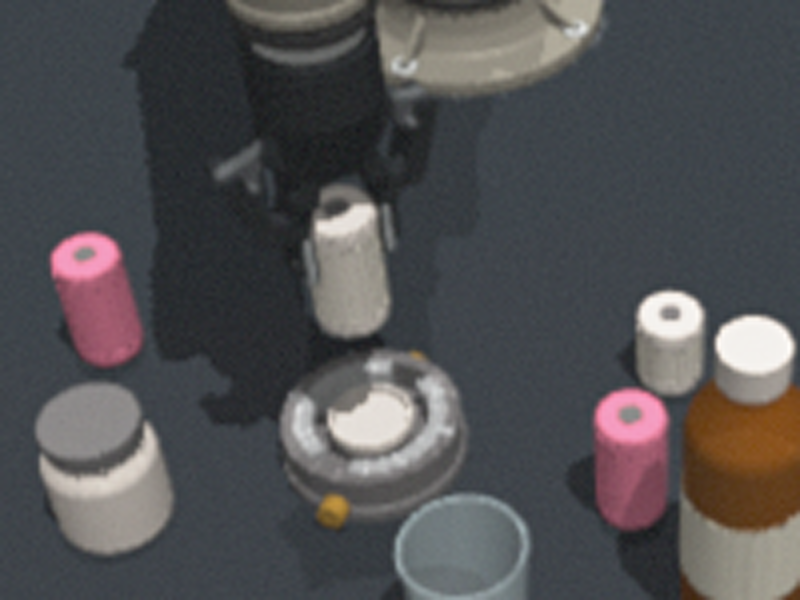

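```bash
python3 - <<'E'
from bench import grab_frame
from h import *
f=grab_frame("wrist"); P=f["pixels"].astype(int)
def blobs(mask,box,amin):
    m=np.zeros(mask.shape,np.uint8); x0,y0,x1,y1=box; m[y0:y1,x0:x1]=mask[y0:y1,x0:x1]
    n,l,s,c=cv2.connectedComponentsWithStats(m,connectivity=8)
    return [(s[i,4],c[i],s[i,:4]) for i in range(1,n) if s[i,4]>=amin],l
b,l=blobs((P[:,:,0]>130)&(P[:,:,2]<100),(235,120,400,250),20); q=[]
for a,c,bb in b: q.append(plane(f,c,.018)); print("gold",a,c,q[-1])
if len(q)==2:
    d=q[0]-q[1]; print("mid",(q[0]+q[1])/2,"len",np.linalg.norm(d),"ang",np.degrees(np.arctan2(d[1],d[0])))
b,l=blobs(P.min(2)<110,(290,295,350,345),100)
for a,c,bb in b: print("hub",a,c,bb,plane(f,c,.2187))
b,l=blobs(P.min(2)>215,(285,150,355,200),100)
for a,c,bb in b: print("dish",a,c,bb)
# Hough-like: collar outline points vs bench
crop(f["pixels"],240,105,400,235,5,"pics/w2c.png"); 
for th in np.arange(0,360,30):
    p=[.4592+.058*np.cos(np.radians(th)),-.1945+.058*np.sin(np.radians(th)),.036]; 
im=f["pixels"][:,:,::-1].copy()
big=cv2.resize(im[105:255,230:410],None,fx=4,fy=4,interpolation=cv2.INTER_CUBIC)
cv2.imwrite("pics/w2c.png",big)
E
```

```text
gold 168 [380.07738095 140.14880952] [ 0.51207301 -0.23483897  0.018     ]
gold 29 [255.4137931  223.86206897] [ 0.40835053 -0.14668177  0.018     ]
gold 41 [263.26829268 234.53658537] [ 0.39988316 -0.15604757  0.018     ]
hub 1363 [320.05722671 326.36390315] [297 308  46  37] [ 0.45777647 -0.19525514  0.2187    ]
dish 1776 [319.72578829 182.09009009] [288 160  64  40]
```

View pics/w2c.png

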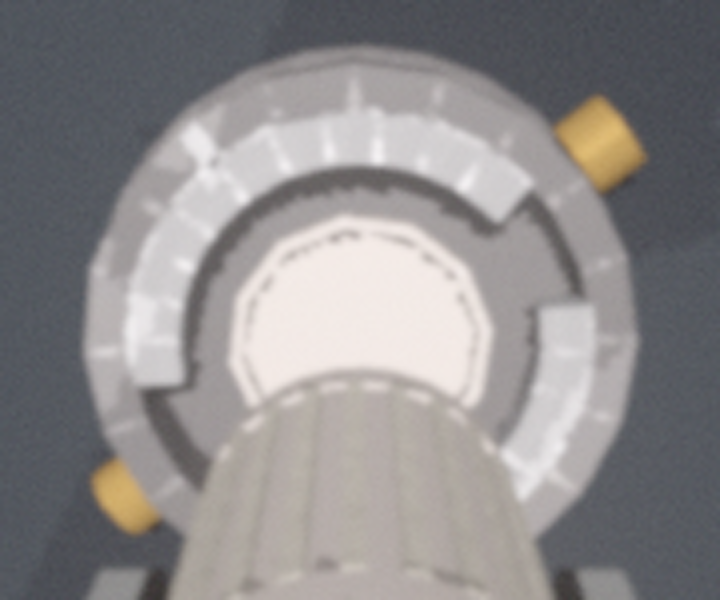

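```bash
python3 - <<'E'
from bench import grab_frame
from h import *
f=grab_frame("wrist")
def pp(x,y,z): return plane(f,(230+x/4-.4,105+y/4-.4),z)
ty=np.array([-.965,-.262]); tx=np.array([.262,-.965])
for n,x,y,z,rad in (("dish rim",360,213,.036,.027),("mouth",360,167,.036,.0385),("collar top",360,62,.036,.058),("foot?",360,46,.012,.061),("collar46",360,46,.036,.058)):
    p=pp(x,y,z)[:2]; print(n,p, "centre", p+ty*rad)
l,rr=pp(85,345,.036),pp(636,345,.036); print("lr",l,rr,(l+rr)/2,np.linalg.norm(l-rr))
a=pp(197,138,.037); g1=pp(600,145,.016);g2=pp(127,495,.016)
print("rib",a,"g",g1,g2,(g1+g2)/2)
C=np.array([.459,-.194])
print("ang rib",np.degrees(np.arctan2(*(a[:2]-C)[::-1])),"r",np.linalg.norm(a[:2]-C),"g1",np.degrees(np.arctan2(*(g1[:2]-C)[::-1])))
for x,y in ((530,183),(500,225),(545,308),(590,305),(137,385),(183,385)):
    p=pp(x,y,.036)[:2]-C; print("notch corner",np.degrees(np.arctan2(p[1],p[0])).round(1),np.linalg.norm(p).round(4))
E
```

```text
dish rim [ 0.48594377 -0.18734244] centre [ 0.45988877 -0.19441644]
mouth [ 0.4950714  -0.18486533] centre [ 0.4579189  -0.19495233]
collar top [ 0.51528571 -0.17937945] centre [ 0.45931571 -0.19457545]
foot? [ 0.51753364 -0.17877305] centre [ 0.45866864 -0.19475505]
collar46 [ 0.51829271 -0.1785634 ] centre [ 0.46232271 -0.1937594 ]
lr [ 0.44346628 -0.13829396  0.036     ] [ 0.4741503  -0.25136238  0.036     ] [ 0.45880829 -0.19482817  0.036     ] 0.11715791876738968
rib [ 0.49215972 -0.15135768  0.037     ] g [ 0.51115089 -0.23487104  0.016     ] [ 0.40451221 -0.15269869  0.016     ] [ 0.45783155 -0.19378487  0.016     ]
ang rib 52.13048595654435 r 0.054017905668190064 g1 -38.086063014901555
notch corner -31.2 0.0492
notch corner -34.4 0.039
notch corner -63.9 0.0404
notch corner -65.2 0.0498
notch corner 116.3 0.0481
notch corner 119.1 0.0384
```

```bash
python3 -m handwheel '0 -1 20 0 0 0 30;0 -1 40 0 0 0 30;0 -1 60 0 0 0 30;0 -1 78 0 0 0 30;0 -1 88 0 0 0 30;0 -1 93 0 0 0 30;0 -1 96 0 0 0 30;0 -1 98 0 0 0 30;0 -1 99 0 0 0 30;0 -1 99 0 0 0 30'
python3 go.py .459 -.1946 .177 -75
python3 - <<'E'
from bench import grab_frame
from h import *
f=grab_frame("wrist"); crop(f["pixels"],180,150,460,400,2.8,"pics/w3.png")
f=grab_frame("scene"); crop(f["pixels"],140,130,340,280,4,"pics/s4.png")
E
```

```text
clock: 6.35
tcp_pos: [0.4604, -0.194, 0.0767]
orientation: [-2.496, 1.907, -0.001]
contact_force: [0.3, 0.7, 0.2]
grip_width: 0.0432
t 6.35 tcp [ 0.4604 -0.194   0.0767] jaw yaw -74.77 toolz [ 6.e-04 -2.e-04 -1.e+00] F [0.3 0.7 0.2] w 0.0432 q [ 0.4   0.41 -0.15  2.09  0.1   0.64 -1.12]
shift mm [   0.2    1.4 -100.3] turn [-0.03 -0.02  0.23]
shift mm [   0.2    1.4 -100.3] turn [ 3.0000e-02 -4.0000e-02 -1.7977e+02]
```

View pics/w3.png

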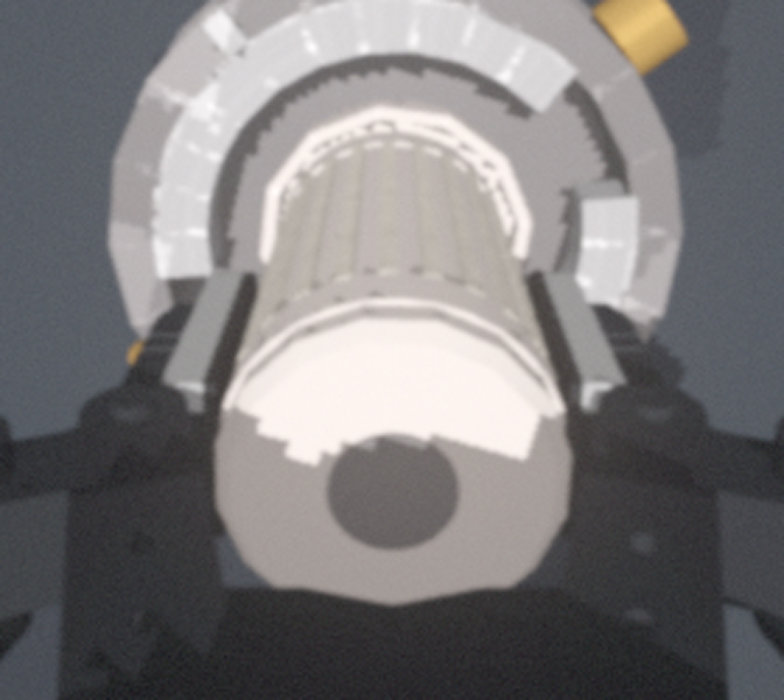

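View pics/s4.png

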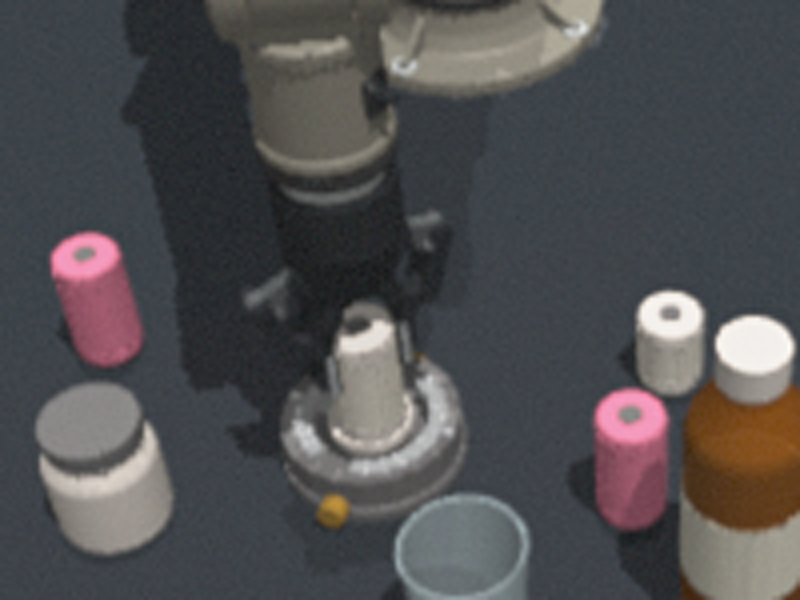

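```bash
python3 -m handwheel '0 0 1 0 0 0 30;0 0 1.5 0 0 0 30;0 0 1.5 0 0 0 30'
python3 go.py .459 -.1946 .0767 -75
```

```text
clock: 6.82
tcp_pos: [0.4605, -0.194, 0.0754]
orientation: [-2.496, 1.907, -0.001]
contact_force: [-1.1, 1.4, 6.4]
grip_width: 0.0433
t 6.83 tcp [ 0.4605 -0.194   0.0754] jaw yaw -74.77 toolz [ 6.e-04 -3.e-04 -1.e+00] F [-1.1  1.4  6.4] w 0.0433 q [ 0.4   0.42 -0.15  2.09  0.1   0.64 -1.12]
shift mm [ 0.2  1.5 -1.3] turn [-0.03 -0.02  0.23]
shift mm [ 0.2  1.5 -1.3] turn [ 4.0000e-02 -5.0000e-02 -1.7977e+02]
```

```bash
python3 -m handwheel '0 0 1.5 0 0 0 60;0 0 1.5 0 0 0 70;0 0 1.5 0 0 0 80;0 0 1.5 0 0 0 85;0 0 -15 0 0 0 85;0 0 -50 0 0 0 85;0 0 -100 0 0 0 85;0 0 -150 0 0 0 85;0 0 -165 0 0 0 85;0 0 -165 0 0 0 85'
python3 go.py .483 .192 .24 90
python3 - <<'E'
from bench import grab_frame
from h import *
f=grab_frame("wrist"); cv2.imwrite("pics/w4.png",f["pixels"][:,:,::-1])
E
```

```text
clock: 8.07
tcp_pos: [0.4605, -0.1941, 0.2411]
orientation: [-2.495, 1.907, -0.004]
contact_force: [-0.2, -0.7, -0.4]
grip_width: 0.0851
t 8.07 tcp [ 0.4605 -0.1941  0.2411] jaw yaw -74.78 toolz [ 0.0025 -0.001  -1.    ] F [-0.2 -0.7 -0.4] w 0.0851 q [ 0.42  0.18 -0.17  1.95  0.04  1.01 -1.07]
shift mm [-366.7 -123.     0.8] turn [ 1.1000e-01 -1.9000e-01 -1.6478e+02]
shift mm [-366.7 -123.     0.8] turn [-0.13 -0.07 15.22]
```

View pics/w4.png

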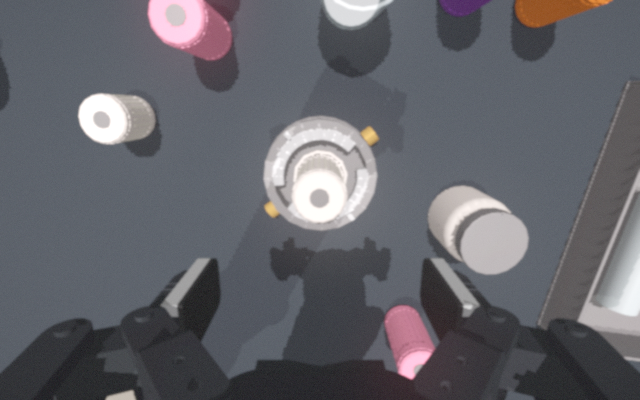

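```bash
python3 -m handwheel '-30 -10 -2 0 0 -10 85;-60 -20 -4 0 0 -20 85;-90 -30 -6 0 0 -30 85;-120 -40 -8 0 0 -40 85;-150 -50 -10 0 0 -50 85;-180 -60 -12 0 0 -60 85;-210 -70 -14 0 0 -70 85;-240 -80 -16 0 0 -80 85;-270 -90 -18 0 0 -90 85;-300 -100 -20 0 0 -100 85;-330 -110 -20 0 0 -110 85;-366 -123 -20 0 0 -120 85'
python3 go.py .483 .192 .26 90
```

```text
clock: 9.62
tcp_pos: [0.4817, 0.1915, 0.2577]
orientation: [-2.897, -1.215, 0.006]
contact_force: [1.2, 0.0, -0.3]
grip_width: 0.0849
t 9.62 tcp [0.4817 0.1915 0.2577] jaw yaw 45.52 toolz [-0.0035 -0.0014 -1.    ] F [ 1.2  0.  -0.3] w 0.0849 q [ 0.07  0.26 -0.67  1.86  0.18  1.09  0.13]
shift mm [ 1.3  0.6 -2.3] turn [ -0.16   0.15 -44.48]
shift mm [ 1.3  0.6 -2.3] turn [  0.19   0.2  135.52]
```

```bash
python3 -m handwheel '0 0 0 0 0 -10 85;0 0 0 0 0 -20 85;0 0 0 0 0 -30 85;0 0 0 0 0 -40 85;0 0 0 0 0 -44.5 85;0 0 0 0 0 -44.5 85;0 0 0 0 0 -44.5 85'
python3 go.py .483 .192 .26 90
python3 - <<'E'
from bench import grab_frame
from h import *
f=grab_frame("wrist"); cv2.imwrite("pics/w5.png",f["pixels"][:,:,::-1])
f=grab_frame("top"); crop(f["pixels"],150,110,350,260,4,"pics/t5.png")
E
```

```text
clock: 10.5
tcp_pos: [0.4822, 0.1912, 0.2588]
orientation: [-2.228, -2.214, 0.002]
contact_force: [0.9, 0.4, 0.2]
grip_width: 0.0846
t 10.5 tcp [0.4822 0.1912 0.2588] jaw yaw 89.64 toolz [-1.9e-03 -3.0e-04 -1.0e+00] F [0.9 0.4 0.2] w 0.0846 q [ 0.17  0.29 -0.8   1.85  0.23  1.1   0.86]
shift mm [ 0.8  0.8 -1.2] turn [-0.11  0.02 -0.36]
shift mm [ 0.8  0.8 -1.2] turn [3.0000e-02 1.7000e-01 1.7964e+02]
```

View pics/w5.png

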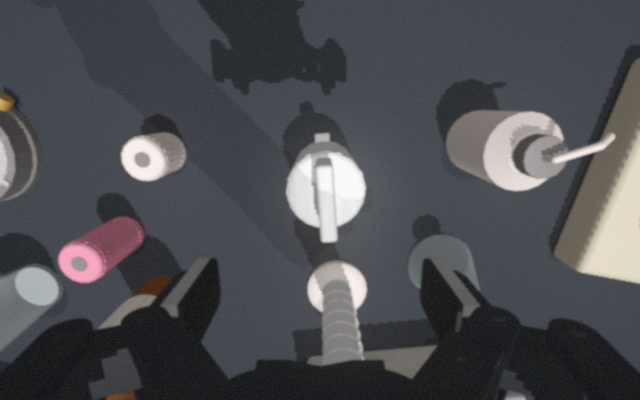

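View pics/t5.png

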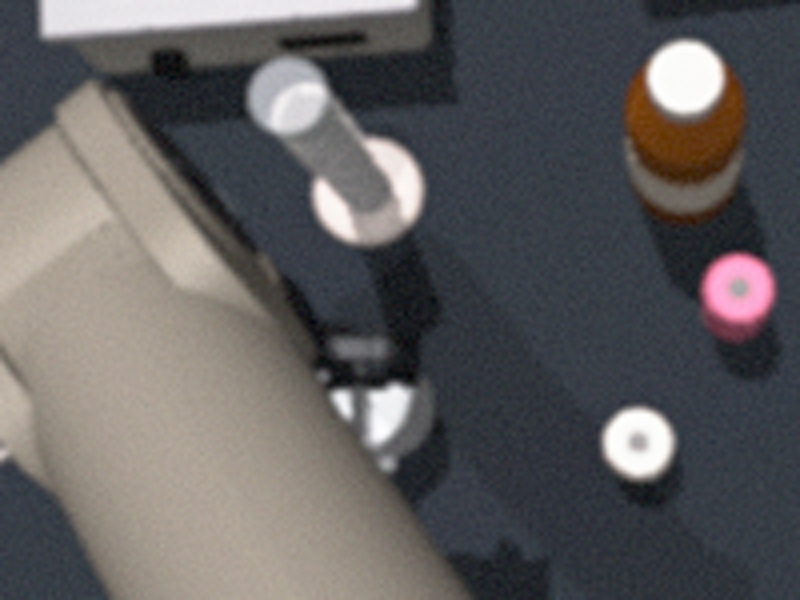

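```bash
python3 - <<'E'
from bench import grab_frame
from h import *
f=grab_frame("scene"); cv2.imwrite("pics/s5.png",f["pixels"][:,:,::-1])
f=grab_frame("wrist"); crop(f["pixels"],270,120,380,250,5,"pics/w5c.png")
E
```

```text
(no output)
```

View pics/s5.png

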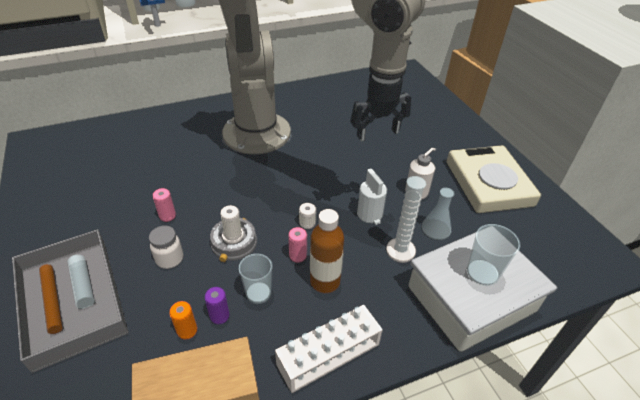

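View pics/w5c.png

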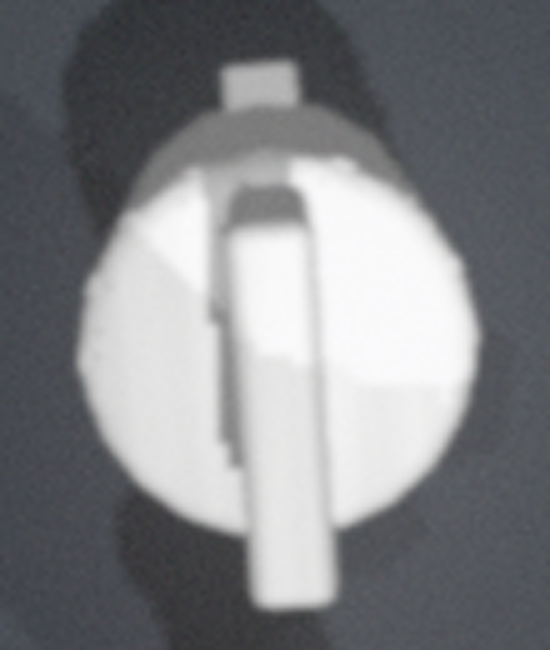

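The scene view shows the forearm well above everything. In the wrist crop the wing top has corners at about (232,230), (313,230), (338,605) and (255,608).

```bash
python3 - <<'E'
from bench import grab_frame
from h import *
f=grab_frame("wrist")
q=[plane(f,(270+x/5-.4,120+y/5-.4),.144) for x,y in ((232,230),(313,228),(338,606),(255,609))]
for p in q: print(p.round(4))
c=sum(q)/4; a=(q[0]+q[1])/2-(q[2]+q[3])/2
print("centre",c,"len",np.linalg.norm(a),"w",np.linalg.norm(q[0]-q[1]),"ang",np.degrees(np.arctan2(a[1],a[0])))
# roof circle
p=f["pixels"].min(2)>150
# lug near edge at z .008 center
l=plane(f,(270+260/5-.4,120+62/5-.4),.008); print("lug end",l)
# circle roof at z=.1 left/right extremes
L,Rr=plane(f,(270+80/5-.4,120+350/5-.4),.1),plane(f,(270+478/5-.4,120+350/5-.4),.1); print(L,Rr,(L+Rr)/2)
E
```

```text
[0.4572 0.1887 0.144 ]
[0.457  0.2011 0.144 ]
[0.519  0.2055 0.144 ]
[0.5195 0.192  0.144 ]
centre [0.48815287 0.19683011 0.144     ] len 0.062270881324693377 w 0.012364563458228587 ang -176.49954781602028
lug end [0.44250822 0.19361798 0.008     ]
[0.48681177 0.16028535 0.1       ] [0.487163  0.2328084 0.1      ] [0.48698738 0.19654688 0.1       ]
```

```bash
python3 go.py .4876 .1966 .105 93.5
```

```text
t 10.75 tcp [0.4826 0.1915 0.2598] jaw yaw 89.71 toolz [-0.e+00 -1.e-04 -1.e+00] F [-0.  -0.5  1.2] w 0.0848 q [ 0.17  0.28 -0.8   1.85  0.23  1.1   0.86]
shift mm [  5.1   5.  154.8] turn [-0.    0.   -3.79]
shift mm [  5.1   5.  154.8] turn [1.0000e-02 0.0000e+00 1.7621e+02]
```

```bash
python3 -m handwheel '5 5 10 0 0 -3.8 85;5 5 40 0 0 -3.8 85;5 5 75 0 0 -3.8 85;5 5 105 0 0 -3.8 85;5 5 130 0 0 -3.8 85;5 5 145 0 0 -3.8 85;5 5 154 0 0 -3.8 85;5 5 154 0 0 -3.8 85'
python3 go.py .4876 .1966 .105 93.5
python3 - <<'E'
from bench import grab_frame
from h import *
f=grab_frame("wrist"); cv2.imwrite("pics/w6.png",f["pixels"][:,:,::-1])
E
```

```text
clock: 11.75
tcp_pos: [0.4877, 0.1965, 0.1058]
orientation: [-2.152, -2.289, 0.0]
contact_force: [0.4, 0.9, 0.6]
grip_width: 0.0846
t 11.75 tcp [0.4877 0.1965 0.1058] jaw yaw 93.52 toolz [-2.e-04 -0.e+00 -1.e+00] F [0.4 0.9 0.6] w 0.0846 q [ 0.07  0.49 -0.71  1.98  0.43  0.82  0.74]
shift mm [ 0.1 -0.1  0.8] turn [-0.01  0.    0.02]
shift mm [ 0.1 -0.1  0.8] turn [-0.0000e+00 -2.0000e-02 -1.7998e+02]
```

View pics/w6.png

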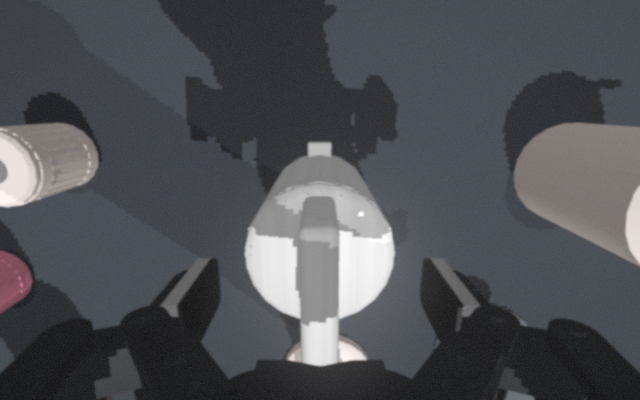

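The wing is centred between the open fingers at column 320. Next I close on it.

```bash
python3 -m handwheel '0 0 0 0 0 0 40;0 0 0 0 0 0 20;0 0 0 0 0 0 10;0 0 0 0 0 0 5;0 0 0 0 0 0 5;0 0 0 0 0 0 5;0 0 0 0 0 0 5' 90
python3 go.py .4876 .1966 .105 93.5
```

```text
clock: 12.68
tcp_pos: [0.488, 0.1965, 0.1061]
orientation: [2.152, 2.288, 0.001]
contact_force: [-0.4, -1.1, 5.3]
grip_width: 0.0134
t 12.68 tcp [0.488  0.1965 0.1061] jaw yaw 93.52 toolz [ 6.e-04  0.e+00 -1.e+00] F [-0.4 -1.1  5.3] w 0.0134 q [ 0.07  0.49 -0.71  1.98  0.44  0.82  0.74]
shift mm [ 0.1 -0.4  1.1] turn [0.03 0.   0.02]
shift mm [ 0.1 -0.4  1.1] turn [-0.0000e+00  5.0000e-02 -1.7998e+02]
```

```bash
python3 -m handwheel '0 0 -10 0 0 0 5;0 0 -40 0 0 0 5;0 0 -80 0 0 0 5;0 0 -120 0 0 0 5;-20 -3 -150 0 0 5 5;-55 -7 -160 0 0 10 5;-95 -13 -160 0 0 15 5;-135 -18 -160 0 0 20 5;-175 -24 -160 0 0 25 5;-215 -29 -160 0 0 30 5;-250 -34 -160 0 0 35 5;-280 -38 -160 0 0 40 5'
python3 go.py .459 -.1946 .266 42.1
```

```text
clock: 14.18
tcp_pos: [0.4661, -0.0866, 0.2655]
orientation: [-2.807, -1.409, 0.001]
contact_force: [0.4, 0.2, -2.9]
grip_width: 0.0129
t 14.18 tcp [ 0.4661 -0.0866  0.2655] jaw yaw 53.3 toolz [-1.1e-03  2.0e-04 -1.0e+00] F [ 0.4  0.2 -2.9] w 0.0129 q [ 0.57  0.15 -0.57  1.95  0.09  1.07  0.89]
shift mm [-90.8  58.8  -0.5] turn [-0.06  0.03 11.2 ]
shift mm [-90.8  58.8  -0.5] turn [-5.000e-02 -8.000e-02 -1.688e+02]
```

```bash
python3 -m handwheel '-25 16 0 0 0 3 5;-50 32 0 0 0 6 5;-73 47 0 0 0 9 5;-86 56 0 0 0 11 5;-91 59 0 0 0 11.2 5;-91 59 0 0 0 11.2 5'
python3 go.py .459 -.1946 .266 42.1
python3 - <<'E'
from bench import grab_frame
from h import *
f=grab_frame("wrist"); cv2.imwrite("pics/w7.png",f["pixels"][:,:,::-1])
f=grab_frame("scene"); crop(f["pixels"],140,100,340,250,4,"pics/s7.png")
E
```

```text
clock: 14.92
tcp_pos: [0.4605, -0.1931, 0.2657]
orientation: [-2.929, -1.135, -0.0]
contact_force: [0.5, 0.3, -3.7]
grip_width: 0.013
t 14.93 tcp [ 0.4605 -0.1931  0.2657] jaw yaw 42.37 toolz [-1.e-04  5.e-04 -1.e+00] F [ 0.5  0.3 -3.7] w 0.013 q [ 0.68  0.19 -0.46  1.9   0.09  1.08  0.92]
shift mm [-2.1  0.1 -0.3] turn [-0.03 -0.02  0.27]
shift mm [-2.1  0.1 -0.3] turn [ 3.0000e-02 -4.0000e-02 -1.7973e+02]
```

View pics/w7.png

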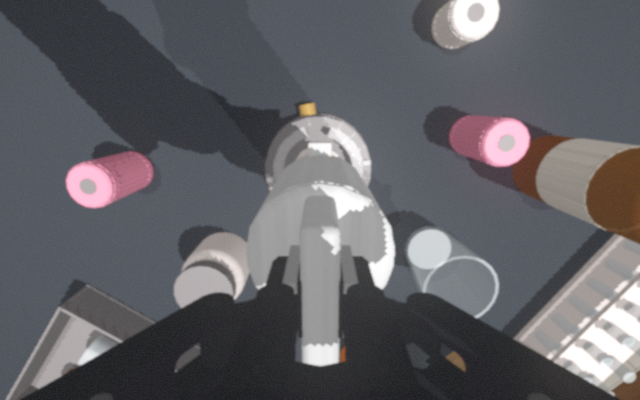

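View pics/s7.png

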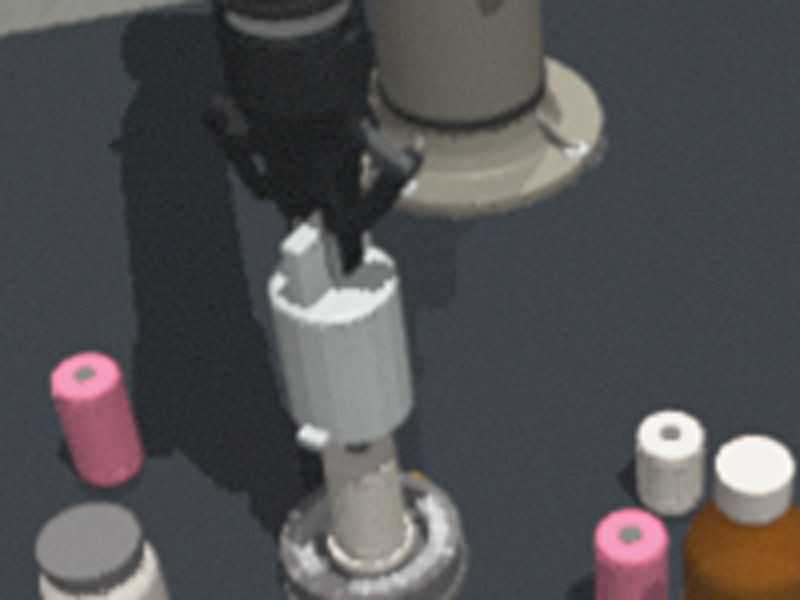

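```bash
python3 -m handwheel '-2 0 0 0 0 0.3 5;-2 0 15 0 0 0.3 5;-2 0 25 0 0 0.3 5;-2 0 25 0 0 0.3 5'
python3 go.py .459 -.1946 .24 42.1
python3 - <<'E'
from bench import grab_frame
from h import *
f=grab_frame("wrist"); crop(f["pixels"],230,80,410,250,4,"pics/w8.png")
C=np.array([.459,-.1946])
im=cv2.imread("pics/w8.png")
for k in np.arange(0,360,4):
    a=np.radians(k); 
    for rad,z,col in ((.058,.036,(0,0,255)),):
        u=proj(f,[C[0]+rad*np.cos(a),C[1]+rad*np.sin(a),z])[0]; cv2.circle(im,(int((u[0]-230+.5)*4),int((u[1]-80+.5)*4)),2,col,-1)
cv2.imwrite("pics/w8.png",im)
E
```

```text
clock: 15.52
tcp_pos: [0.4579, -0.1946, 0.2393]
orientation: [-2.931, -1.126, 0.003]
contact_force: [0.4, 0.3, -3.5]
grip_width: 0.0128
t 15.53 tcp [ 0.4579 -0.1946  0.2393] jaw yaw 42.04 toolz [-0.0026  0.0012 -1.    ] F [ 0.4  0.3 -3.5] w 0.0128 q [ 0.68  0.21 -0.46  1.93  0.11  1.02  0.91]
shift mm [ 0.8  0.7 -0.7] turn [-0.15  0.07 -0.06]
shift mm [ 0.8  0.7 -0.7] turn [1.1000e-01 2.4000e-01 1.7994e+02]
```

View pics/w8.png

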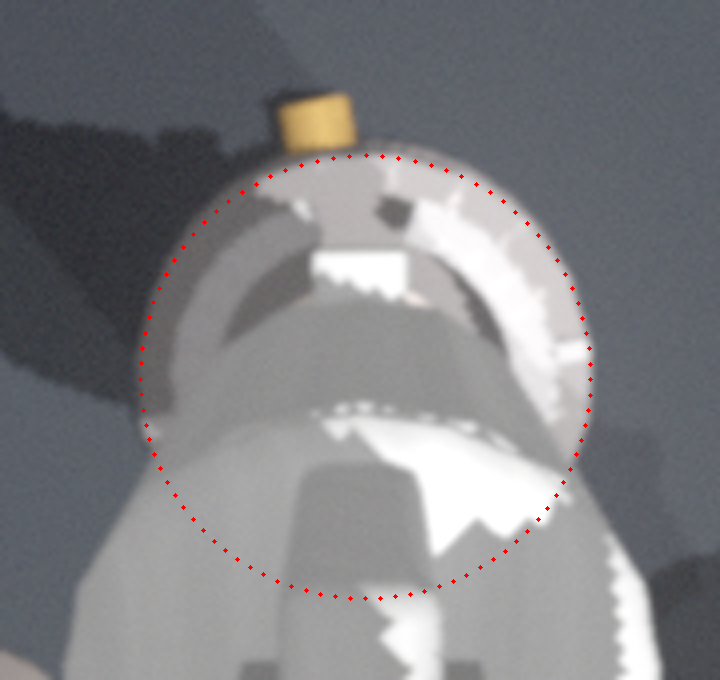

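```bash
python3 -m handwheel '1 0.7 5 0 0 0 5;1 0.7 25 0 0 0 5;1 0.7 45 0 0 0 5;1 0.7 65 0 0 0 5;1 0.7 78 0 0 0 5;1 0.7 85 0 0 0 5;1 0.7 85 0 0 0 5;1 0.7 85 0 0 0 5'
python3 go.py .459 -.1946 .12 42.1
python3 - <<'E'
from bench import grab_frame
from h import *
f=grab_frame("wrist"); crop(f["pixels"],200,80,440,280,3.2,"pics/w9.png")
f=grab_frame("scene"); crop(f["pixels"],180,150,300,270,5,"pics/s9.png")
E
```

```text
clock: 16.58
tcp_pos: [0.4606, -0.1949, 0.1564]
orientation: [2.932, 1.126, 0.001]
contact_force: [0.1, -0.6, -4.4]
grip_width: 0.0135
t 16.57 tcp [ 0.4606 -0.1949  0.1564] jaw yaw 42.03 toolz [ 1.2e-03 -5.0e-04 -1.0e+00] F [ 0.1 -0.6 -4.4] w 0.0135 q [ 0.65  0.32 -0.44  2.02  0.18  0.84  0.84]
shift mm [-1.  -1.4 36.4] turn [ 0.06 -0.03 -0.07]
shift mm [-1.  -1.4 36.4] turn [-5.0000e-02 -1.0000e-01  1.7993e+02]
```

View pics/w9.png

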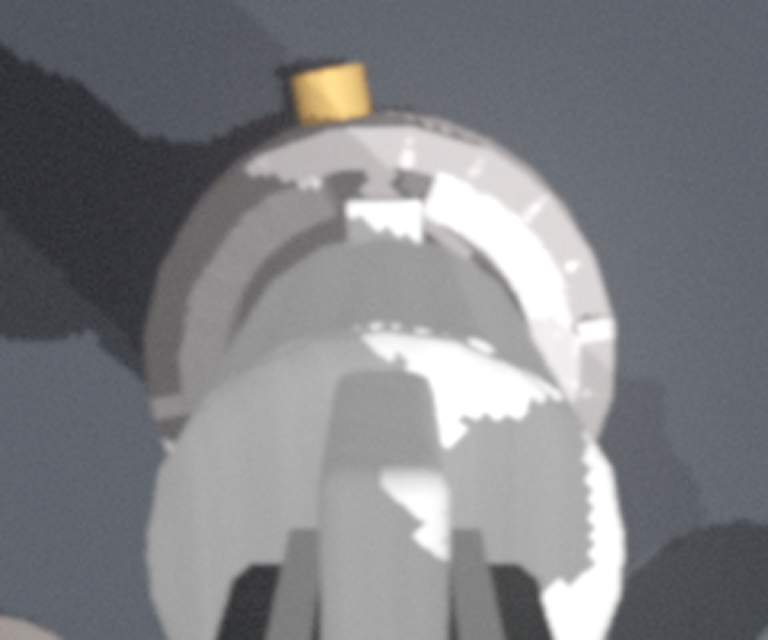

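View pics/s9.png

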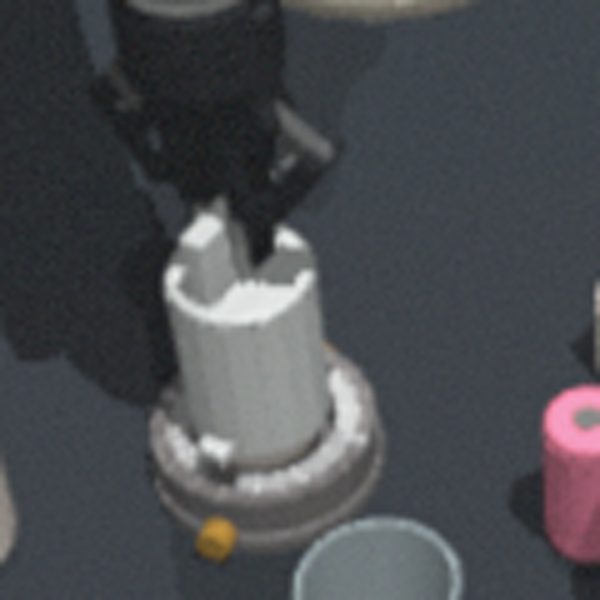

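```bash
python3 -m handwheel '-1 -1.2 0 0 0 0 5;-1 -1.2 8 0 0 0 5;-1 -1.2 14 0 0 0 5;-1 -1.2 18 0 0 0 5;-1 -1.2 18 0 0 0 5;-1 -1.2 18 0 0 0 5'
python3 go.py .459 -.1946 .12 42.1
python3 - <<'E'
from bench import grab_frame
from h import *
f=grab_frame("wrist"); crop(f["pixels"],200,80,440,280,3.2,"pics/w10.png")
f=grab_frame("scene"); crop(f["pixels"],180,150,300,270,5,"pics/s10.png")
E
```

```text
clock: 17.42
tcp_pos: [0.4587, -0.1946, 0.1379]
orientation: [2.933, 1.127, 0.0]
contact_force: [-0.0, 0.7, -4.3]
grip_width: 0.0129
t 17.43 tcp [ 0.4587 -0.1946  0.1379] jaw yaw 42.03 toolz [ 2.e-04 -0.e+00 -1.e+00] F [-0.   0.7 -4.3] w 0.0129 q [ 0.64  0.34 -0.44  2.04  0.2   0.8   0.82]
shift mm [ 0.2  0.2 17.9] turn [ 0.01 -0.01 -0.07]
shift mm [ 0.2  0.2 17.9] turn [-1.0000e-02 -1.0000e-02  1.7993e+02]
```

View pics/w10.png

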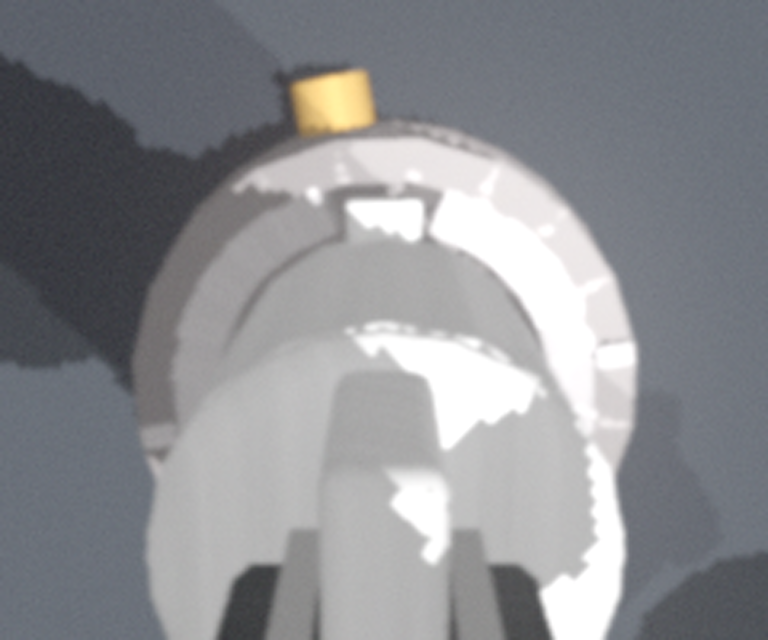

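View pics/s10.png

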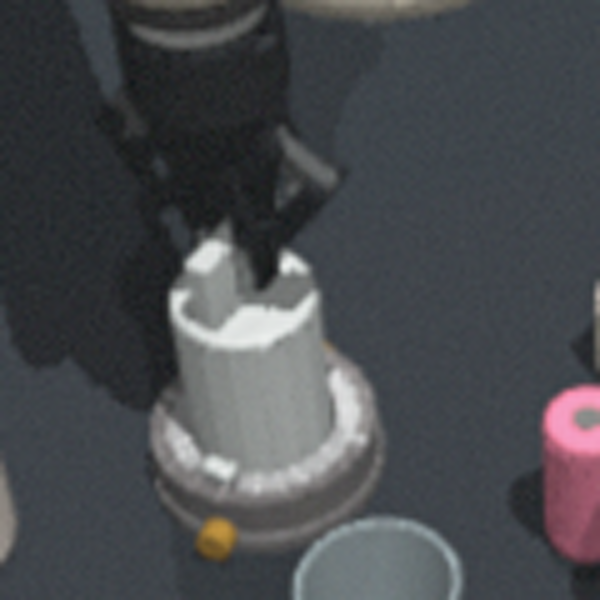

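Both lugs are in their notches with no contact force. Next I press down towards TCP 0.1195.

```bash
python3 -m handwheel '0 0 4 0 0 0 5;0 0 7 0 0 0 5;0 0 10 0 0 0 5;0 0 13 0 0 0 5;0 0 16 0 0 0 5;0 0 18.5 0 0 0 5;0 0 18.5 0 0 0 5;0 0 18.5 0 0 0 5'
python3 go.py .459 -.1946 .1195 42.1
```

```text
clock: 18.52
tcp_pos: [0.4592, -0.1948, 0.1201]
orientation: [2.932, 1.126, 0.001]
contact_force: [-1.6, -0.4, 8.9]
grip_width: 0.013
t 18.52 tcp [ 0.4592 -0.1948  0.1201] jaw yaw 42.03 toolz [ 1.1e-03 -7.0e-04 -1.0e+00] F [-1.6 -0.4  8.9] w 0.013 q [ 0.63  0.37 -0.43  2.05  0.22  0.76  0.81]
shift mm [-0.  -0.2  0.6] turn [ 0.07 -0.02 -0.07]
shift mm [-0.  -0.2  0.6] turn [-3.0000e-02 -1.2000e-01  1.7993e+02]
```

```bash
python3 -m handwheel '0 0 1 0 0 0 5;0 0 1 0 0 0 5;0 0 1 0 0 5 5;0 0 1 0 0 11 5;0 0 1 0 0 18 5;0 0 1 0 0 25 5;0 0 1 0 0 25 5'
python3 go.py .459 -.1946 .1195 -37.9
```

```text
clock: 19.4
tcp_pos: [0.4602, -0.1951, 0.1196]
orientation: [3.105, 0.463, 0.005]
contact_force: [-0.9, -1.1, 8.2]
grip_width: 0.013
t 19.4 tcp [ 0.4602 -0.1951  0.1196] jaw yaw 16.95 toolz [ 0.0033 -0.0014 -1.    ] F [-0.9 -1.1  8.2] w 0.013 q [ 0.55  0.36 -0.33  2.05  0.17  0.75  0.41]
shift mm [-1.  -0.8  0.1] turn [ 5.000e-02 -2.100e-01  5.485e+01]
shift mm [-1.  -0.8  0.1] turn [ 2.5000e-01  6.0000e-02 -1.2515e+02]
```

```bash
python3 -m handwheel '-0.5 -0.5 0.3 0 0 7 5;-0.5 -0.5 0.3 0 0 15 5;-0.5 -0.5 0.3 0 0 23 5;-0.5 -0.5 0.3 0 0 31 5;-0.5 -0.5 0.3 0 0 39 5;-0.5 -0.5 0.3 0 0 46 5;-0.5 -0.5 0.3 0 0 52 5;-0.5 -0.5 0.3 0 0 54.5 5;-0.5 -0.5 0.3 0 0 54.5 5;-0.5 -0.5 0.3 0 0 54.5 5'
python3 go.py .459 -.1946 .1195 -37.9
python3 - <<'E'
from bench import grab_frame
from h import *
f=grab_frame("wrist"); crop(f["pixels"],200,80,440,280,3.2,"pics/w11.png")
f=grab_frame("scene"); crop(f["pixels"],180,150,300,270,5,"pics/s11.png")
E
```

```text
clock: 20.65
tcp_pos: [0.4597, -0.1947, 0.1193]
orientation: [-2.975, 1.009, -0.006]
contact_force: [0.2, 0.2, 9.9]
grip_width: 0.013
t 20.65 tcp [ 0.4597 -0.1947  0.1193] jaw yaw -37.48 toolz [ 0.0036 -0.0012 -1.    ] F [0.2 0.2 9.9] w 0.013 q [ 0.38  0.34 -0.13  2.07  0.06  0.73 -0.44]
shift mm [-0.6  0.3 -0.2] turn [-0.07 -0.21  0.42]
shift mm [-0.6  0.3 -0.2] turn [ 3.2000e-01 -1.1000e-01 -1.7958e+02]
```

View pics/w11.png

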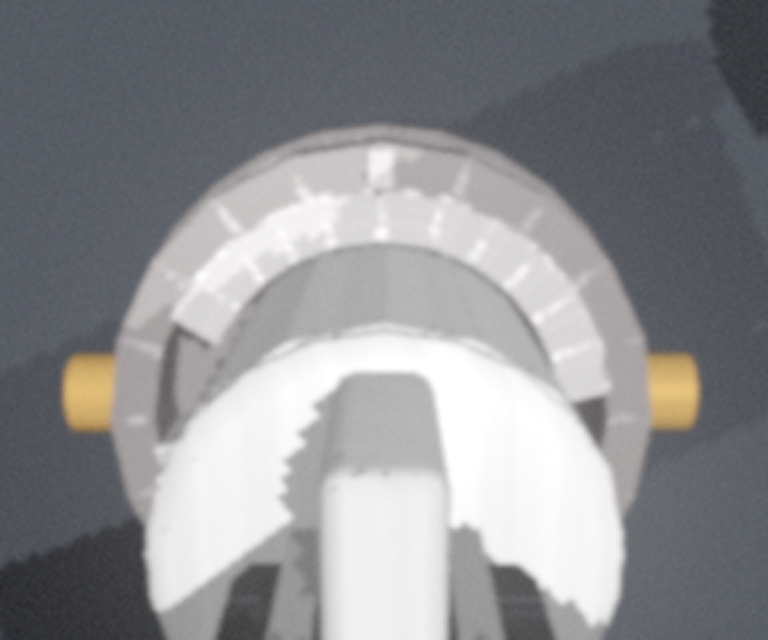

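View pics/s11.png

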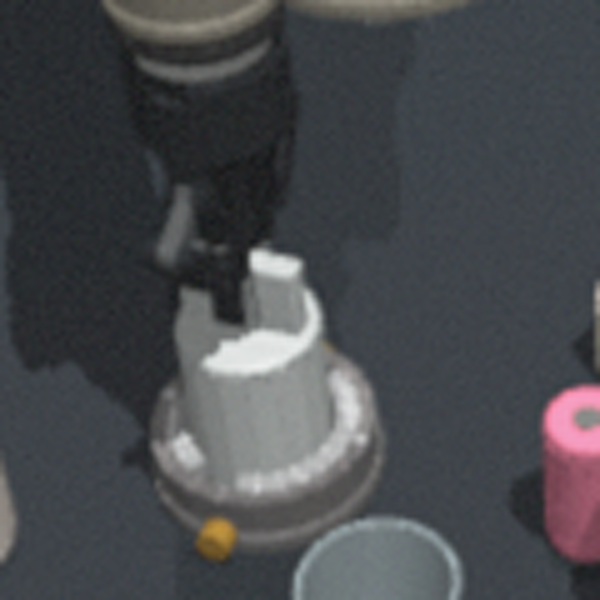

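The wing lines up with the rib at crop (381,165). I'll ease up to the click height and then past it slightly, to test the lock.

```bash
python3 -m handwheel '0 0 -2 0 0 0 5;0 0 -4 0 0 0 5;0 0 -6 0 0 0 5;0 0 -7 0 0 0 5;0 0 -7 0 0 0 5'
python3 go.py .459 -.1946 .1266 -37.9
python3 -m handwheel '0 0 -1 0 0 0 5;0 0 -1.5 0 0 0 5;0 0 -1.5 0 0 0 5'
python3 go.py .459 -.1946 .1266 -37.9
```

```text
clock: 21.38
tcp_pos: [0.4596, -0.1947, 0.1261]
orientation: [-2.975, 1.009, -0.006]
contact_force: [0.9, -0.9, 6.4]
grip_width: 0.013
t 21.38 tcp [ 0.4596 -0.1947  0.1261] jaw yaw -37.47 toolz [ 0.0036 -0.0012 -1.    ] F [ 0.9 -0.9  6.4] w 0.013 q [ 0.38  0.33 -0.13  2.06  0.06  0.75 -0.44]
shift mm [-0.6  0.3 -0.5] turn [-0.07 -0.2   0.43]
shift mm [-0.6  0.3 -0.5] turn [ 3.2000e-01 -1.1000e-01 -1.7957e+02]
clock: 21.75
tcp_pos: [0.4593, -0.1945, 0.1266]
orientation: [-2.975, 1.009, -0.005]
contact_force: [4.1, -0.7, -2.9]
grip_width: 0.013
t 21.75 tcp [ 0.4593 -0.1945  0.1266] jaw yaw -37.46 toolz [ 2.8e-03 -7.0e-04 -1.0e+00] F [ 4.1 -0.7 -2.9] w 0.013 q [ 0.38  0.33 -0.13  2.06  0.06  0.75 -0.44]
shift mm [-0.2  0.3  0. ] turn [-0.07 -0.15  0.44]
shift mm [-0.2  0.3  0. ] turn [ 2.4000e-01 -1.1000e-01 -1.7956e+02]
```

The cover stops at TCP 0.1266, which matches the locked height. I'll relax, release and back off.

```bash
python3 -m handwheel '0 0 0.5 0 0 0 5;0 0 0.5 0 0 0 30;0 0 0.5 0 0 0 60;0 0 0.5 0 0 0 85;0 0 0.5 0 0 0 85;0 0 0.5 0 0 0 85;0 0 -20 0 0 0 85;0 0 -60 0 0 0 85;0 0 -100 0 0 0 85;0 0 -140 0 0 0 85;0 0 -150 0 0 0 85;0 0 -150 0 0 0 85'
python3 - <<'E'
from bench import grab_frame
from h import *
f=grab_frame("wrist"); cv2.imwrite("pics/w12.png",f["pixels"][:,:,::-1])
f=grab_frame("scene"); crop(f["pixels"],140,130,460,340,2.5,"pics/s12.png")
f=grab_frame("top"); cv2.imwrite("pics/t12.png",f["pixels"][:,:,::-1])
E
```

```text
clock: 23.25
tcp_pos: [0.4579, -0.1943, 0.2766]
orientation: [2.975, -1.009, 0.001]
contact_force: [-0.2, -0.8, 0.5]
grip_width: 0.0849
```

View pics/w12.png

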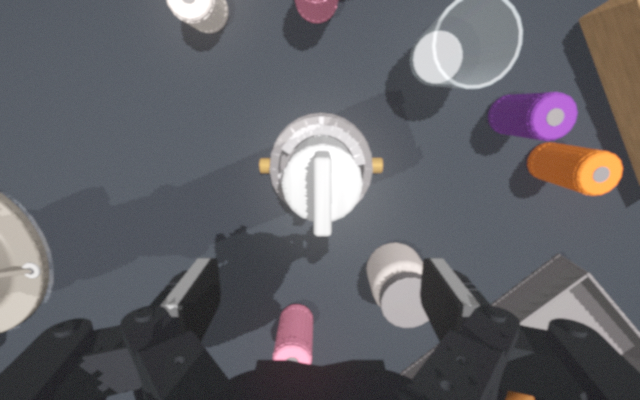

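View pics/s12.png

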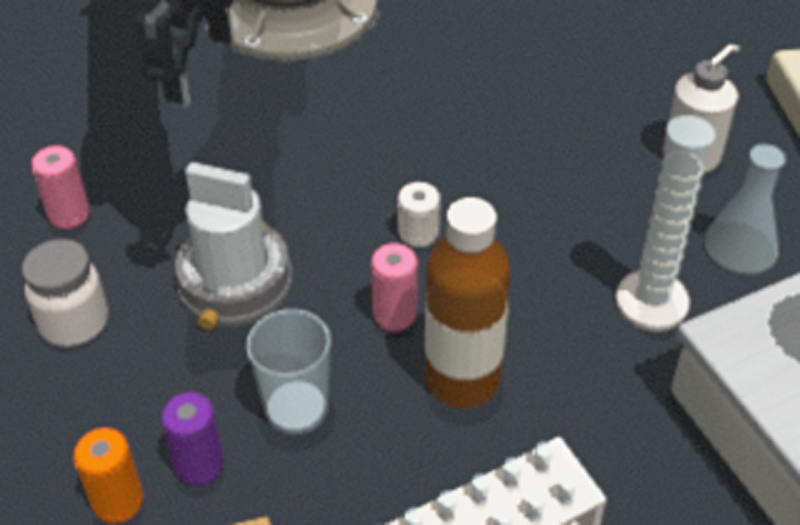

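View pics/t12.png

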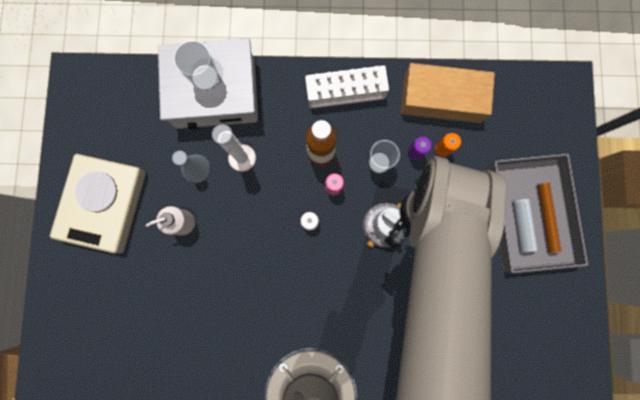

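The cover is locked in line with the ribs, all the other objects stand where they were, and the gripper is clear. One numeric check on the wing before handing in.

```bash
python3 - <<'E'
from bench import grab_frame, workorder
from h import *
f=grab_frame("wrist"); P=f["pixels"]
crop(P,270,100,380,250,4,"pics/w13.png")
m=np.zeros(P.shape[:2],np.uint8); 
# expected wing-top corners if locked (top at 0.1645, dir 52.1 deg) vs. unlocked height
C=np.array([.459,-.1946]); a=np.radians(52.1); d=np.array([np.cos(a),np.sin(a)]); n=np.array([-d[1],d[0]])
im=cv2.imread("pics/w13.png")
for s,t in ((1,1),(1,-1),(-1,-1),(-1,1)):
    q=C+s*.032*d+t*.007*n; u=proj(f,[q[0],q[1],.1645])[0]; print(u.round(1)); cv2.circle(im,(int((u[0]-269.5)*4),int((u[1]-99.5)*4)),3,(0,0,255),-1)
cv2.imwrite("pics/w13.png",im)
E
```

```text
[314.  156.5]
[332.9 156.6]
[331.4 237. ]
[313.8 236.9]
```

View pics/w13.png

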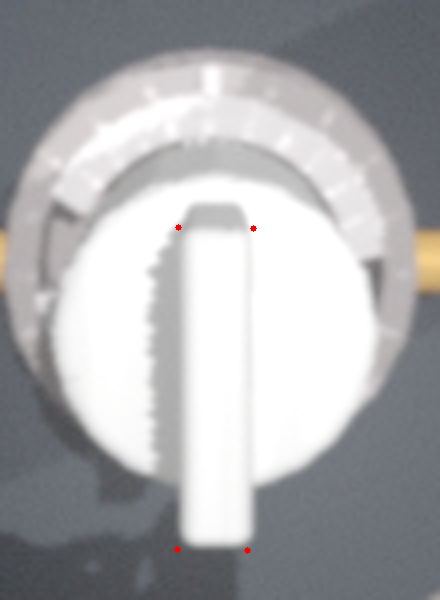

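The wing top fits the predicted locked height and direction to within about 1 mm and 1°, so I'm handing in.

```bash
python3 - <<'E'
from bench import workorder
print(workorder.hand_in())
E
```

```text
the job is handed in; nothing more can be done
None
```

I stood the longer white cartridge in the spring seat and put the cover over it with its lugs in the notches. I then pushed the cover down against the spring, turned it 80° clockwise and eased it up into the click recess. After that I let go and backed off 150 mm. The job took about 23.5 s by the robot's clock and is handed in; no verdict was reported.

- **Lock height:** a gentle upward pull stopped at a tool height of 0.1266 m, exactly where the locked position should be. The spring's support gave way to a downward pull there, as expected of a cover held by its lip.
- **Lock direction:** in the last wrist picture the wing lines up with the rib. Its top matches the predicted locked height and direction to about 1 mm and 1°.
- **Everything else:** in the last pictures the shorter cartridge, the glassware, the bottles, the jar and the coloured look-alikes are all standing where they were, and the gripper touches nothing.
- **Small disagreement:** when pressed fully down, the push read about 13 N, where I expected about 14 N. The cover still turned freely. No check failed.

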